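Draw in and lock the idler of a belt sander for a belt change

TASK

The worn belt is off the bench belt-and-disc sander and the idler roller has to be drawn in so that a new one can go on. With a fingertip, push the black tension handle along its slot against the spring to the corner, then keep pushing it round into the side leg, right down to the end, so that it stays there by itself and keeps the roller drawn in. Do not take the handle between the fingers, and leave the things lying around where they are.

Things in the scene. Friction and masses are not known exactly. Their poses are not given: they have to be found in the camera images.
- sander: Fixed grey bench belt-and-disc sander; place and yaw differ each time. Origin on the bench top, straight below the middle of the tension tube. x runs along the belt arm from the idler roller (-x end) to drive drum and motor (+x end); z is up. Left (+y) of the tube is the arm (side plate y 32 to 42 mm, top z 184 mm). Right (-y) of the tube, for x under 100 mm, nothing of it is higher than 30 mm
- tube (a point): Middle of the level tension tube (on its axis, 165 mm above the bench; axes as the sander's). Tube: 40 mm diameter, 132 mm long, along x. L-slot in its wall: the long leg runs along the top, pin from x = -16 to the corner at x = 16 mm; there the side leg goes round towards -y over 0.96 rad. Steel fills the bend: the handle swings over only within about 1.5 mm of the corner
- grip (a point): Middle of the black cylindrical grip of the tension handle (20 mm diameter, 50 mm long). It stands out radially from the tube, reaching 28 to 78 mm from the tube's axis; this point is 53 mm from it. z points outwards along the handle. Below the grip an 8 mm steel pin enters the slot. At the start the handle is upright at the -x end of the slot, its top 243 mm above the bench
- platen (a point): Middle of the top of the flat steel platen beside the tube, 193 mm above the bench: 255 mm along x, 106 mm along y (edge 57 mm from the tube's axis), with bare rollers 54 mm in diameter at both ends. 115 mm further in +x is a work stop, 41 mm higher than the platen; at the +x end, beside it, are the motor and the 150 mm sanding disc (top of its guard 247 mm above the bench)
- corner (a point): Fixed point of the sander: where grip is when the handle stands upright at the corner of the slot, 32 mm in the sander's +x direction from the start
- leg_end (a point): Fixed point of the sander: where grip is when the handle lies at the end of the side leg (43 mm towards the sander's -y and 23 mm lower than corner)
- idler (a joint): Travel of the idler roller, its rod and the handle along the slot, in m: 0 at the start, about 0.032 at the corner, hard stop at 0.0335; grows as the handle is pushed in the sander's +x direction. A spring pushes back with about 4.5 N at 0 and 8 N at the corner and drives it back to 0 if let go in the long leg. In the side leg the slot's edge holds it at about 0.030
- tension_handle (a joint): Swing of the handle about the tube's axis, in rad: 0 upright (it has play of about 0.09 rad in the long leg), grows as it swings over towards the sander's -y, hard stop at 0.96 at the end of the side leg. Light friction; it stays in the side leg where it is left
- stick: Loose belt-cleaning stick, 150 x 30 x 30 mm, lying on the platen about 115 mm to the +y side of the tension tube; bystander. Origin at the centre of its underside
- offcut: Loose wood offcut, 70 x 40 x 19 mm, lying on the sander's cast foot (30 mm high) on the -y side below the tension tube; bystander. Origin at the centre of its underside
- can: Loose spray can, 52 mm in diameter, 150 mm tall, standing on the bench on the -y side of the sander; bystander. Origin at the centre of its underside
- wrench: Loose steel wrench, 170 mm long, lying on the bench beside and below the tension tube; bystander
- brush: Loose bench brush, 200 mm long, lying on the bench on the +y side of the sander; bystander
- square: Loose try square, wooden stock 100 mm and steel blade 150 mm, lying flat on the bench on the +y side of the sander; bystander
- blockbox: Loose clear compartment box with small blocks, 130 x 200 x 45 mm, on the bench to the robot's right; bystander

How it is judged:
By the outcome, as a careful person would: the job done as asked, in the order asked, and still so for the second after the job is handed in, with the robot touching nothing.
It also fails if it takes over 35 s, if anything falls off the work surface, if the arm or the gripper's body presses on something with over 40 N, if the wrist force passes 120 N, or if a joint passes its speed limit or range.

ROBOT

A 6-joint arm with a two-finger parallel gripper is mounted at the origin on the work surface. World frame = base frame: x ahead of the robot, y to its left, z up, the work surface at z = 0. Lengths are in m, angles in rad, forces in N, time in s.
With the tool pointing down it reaches from about 0.425 to 0.95 m from the base axis. Payload 3.5 kg.
Tool frame: the origin (TCP) lies midway between the tips of the shut fingers; the grasp point (between the pads) lies 19 mm behind it; z points along the fingers, y is the line along which they close (so a half turn about z gives the same grasp; the last joint's range is limited). The gripper opens to 85 mm and grips with 20 to 120 N. Pads are 22 mm wide; open, the fingers measure 114 mm over their backs; the gripper's body (76 mm by 85 mm) begins 54 mm behind the grasp point. The pads swing forward as they close: fully open they stand 13 mm farther back than shut.
Start: joints at [1.188, 0.286, 1.577, -0, 1.279, -0.15], TCP at [0.156, 0.657, 0.231] pointing down, gripper open.
Joint ranges: [-2.77, 2.77], [-0.9, 2.22], [0.21, 2.48], [-1.53, 4.67], [0.24, 2.81], [-2.84, 2.84]. Speed limits (rad/s): [2.79, 2.79, 3.14, 3.14, 3.14, 3.14].

INTERFACE

Orientations are given as a unit quaternion [x, y, z, w].
In Python, from plant import get_state, read_camera, ctrl gives the robot as it stands.
- The arm moves only by the shell command python3 -m crank 'ROWS' [FORCE]. ROWS is JSON, a list of rows, each a list of 3 entries, a list of its own where there are three numbers: the shift along the tool's x, y, z in mm, then the turn about the tool's z in degrees, then the closure in counts, from 0 (fully open) to 255 (shut). In form: [[[tx, ty, tz], yaw, claw], ...]. A call has 1 to 10 rows; each row is the pose to reach, as a shift and turn from the pose commanded when the call began, along the tool's axes at that moment; what a row does not reach only later rows make up. A row lasts 1/10 s, in which the tool goes at most 50 mm and 8.59 degrees, less where a joint would pass 70% of its speed; a pose out of reach is approached as far as the arm can. A call with a gripper value outside its range is refused whole. The fingers move at their own pace and stop on an object; FORCE is the grip in N (left out, the last holds). Time passes only in rows, so rows that repeat a pose let the fingers close. It gives the time, the measured TCP pose, the force, the opening and the grip force at its end, in the units of the state.
- get_state(): the state, without advancing time (a new reading comes with each control period).
- read_camera(name): name is "scene" or "side" or "wrist"; returns a dict with "frame" (384x512x3 uint8, blue, green, red), "range_z" (384x512 float32, m along the optical axis (not along the pixel's ray), 0 where there is no reading), "vfov" (degrees; the focal length in pixels is half the picture's height over the tangent of half this angle, whatever the lens; pixels are square), "cx", "cy" (the principal point, pixels), "origin" and "orientation" of the camera in the world. Camera axes: x right, y down, z forward; pixel columns grow to the right and rows downward; lengths in m; the calibration is good to about 2 mm. A picture is of the moment at which its call begins.
- ctrl.sign_off(): hands the job in; it is judged then, once.
The state is a dict: "time": time; "qpos": joint angles; "dq": joint speeds; "joint_efforts": joint torques, N m; "eef_pos": TCP position; "tcp_rot": TCP orientation; "contact_force": force on the tool from outside, world axes, zero at the start; "wrist_torque": the same for the moment, N m; "opening": opening from 0.0 (shut) to 1.0 (fully open); "finger_force": force on a finger pad.
Only numpy, scipy, OpenCV 4.12 (cv2) and the standard library are available. Lean on these libraries where they do the work, as an engineer would, in place of code of your own. Each camera call takes 0.05 s, during which the arm holds its last target. There are 200 camera calls.

## Working session

There is one attempt and no reset: what is moved stays moved. The work goes in short steps, Python scripts to look and compute and a shell command to move; the robot and the scene stay as the last step left them, time stands still between calls to the robot, and variables do not carry over. Pictures are saved under pics/ and viewed, at most 10 in all, crops included, and the job is handed in when it is done.

```bash
mkdir -p pics; ls
cat > h.py <<'E'
import numpy as np, cv2
from scipy.spatial.transform import Rotation as R
from plant import get_state, read_camera, ctrl
def cloud(c):
    h,w=c["range_z"].shape; f=h/2/np.tan(np.radians(c["vfov"])/2)
    v,u=np.mgrid[:h,:w]; z=c["range_z"]
    p=np.stack([(u-c["cx"])/f*z,(v-c["cy"])/f*z,z],-1)
    return p@R.from_quat(c["orientation"]).as_matrix().T+np.array(c["origin"])
E
python3 - <<'E'
from h import *
for n in ["scene","side"]:
    c=read_camera(n); np.save(f"pics/{n}.npy",cloud(c)); cv2.imwrite(f"pics/{n}0.png",c["frame"]); print(n,c["origin"],c["orientation"],c["vfov"],c["cx"],c["cy"])
s=get_state(); print(s)
E
```

```text
pics
scene [1.20939452 0.35740155 1.10649398] [ 0.48710384  0.8147243  -0.26730532 -0.16583734] 54.476172637983645 265.5381592606687 186.4426775425536
side [ 0.00350433 -0.59185842  0.85759856] [ 0.84434773 -0.32950345  0.157034   -0.39223042] 55.78906181559758 255.56774136618984 195.86805474058787
{'time': 0.1, 'qpos': array([ 1.18803619e+00,  2.87118156e-01,  1.57805123e+00,  9.87307889e-06,
        1.27859064e+00, -1.50027137e-01]), 'dq': array([-0.00018515, -0.00010846, -0.00339113, -0.00108073,  0.00132923,
        0.00047299]), 'joint_efforts': array([ 4.71110652e-04, -4.07299483e+01, -2.93697542e+01, -1.13403255e-04,
        3.38366168e-03,  9.08207056e-07]), 'eef_pos': array([0.15544065, 0.65624236, 0.23004693]), 'tcp_rot': array([ 1.16105405e-01,  9.93236307e-01, -1.04421777e-03, -2.89844045e-04]), 'contact_force': array([ 0.27482628,  1.51061854, -0.00436567]), 'wrist_torque': array([-0.02734678, -0.01706487, -0.0285327 ]), 'finger_force': 0.0, 'opening': 0.9993426220833371}
```

View pics/scene0.png

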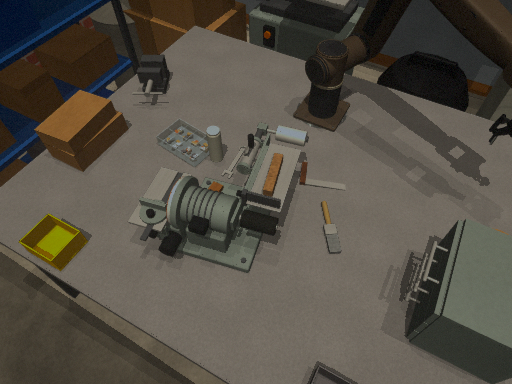

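View pics/side0.png

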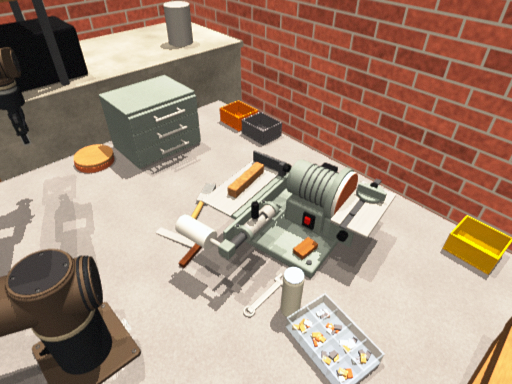

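The scene picture shows the sander ahead of the robot, with the black handle at about (250,140), the idler roller at (292,136) and the can at (214,143). In the side picture the handle is at (256,210), the roller at (195,230) and the can at (291,290).

Run:
```python
from h import *
for n,(u0,u1,v0,v1) in dict(scene=(225,310,120,220),side=(180,300,150,260)).items():
    P=np.load(f"pics/{n}.npy"); im=cv2.imread(f"pics/{n}0.png"); V,U=np.mgrid[:384,:512]
    box=(U>=u0)&(U<u1)&(V>=v0)&(V<v1); z=P[...,2]
    pl=box&(abs(z-.193)<.004)
    k,l,st,ce=cv2.connectedComponentsWithStats(pl.astype(np.uint8)); i=1+st[1:,4].argmax()
    q=P[l==i][:,:2]; r=cv2.minAreaRect((q*1000).astype(np.float32)); print(n,"platen",len(q),r, P[l==i][:,2].mean())
    d=box&(im.max(2)<45)&(z>.19)&(z<.26)
    k,l,st,ce=cv2.connectedComponentsWithStats(d.astype(np.uint8))
    for i in range(1,k):
        if st[i,4]>15:
            p=P[l==i]; print(" dark",ce[i],st[i,4],p.mean(0).round(4),p.min(0).round(3),p.max(0).round(3), "top",p[p[:,2]>p[:,2].max()-.006].mean(0).round(4))
```

```text
scene platen 1432 ((554.4497680664062, 41.50263214111328), (258.9481506347656, 122.5450210571289), 11.082930564880371) 0.1939042185816967
 dark [250.5 140.5] 78 [ 0.4866 -0.0734  0.226 ] [ 0.474 -0.083  0.194] [ 0.493 -0.066  0.247] top [ 0.4834 -0.0755  0.2442]
 dark [257.87188612 199.08896797] 281 [0.6723 0.0555 0.2176] [ 0.657 -0.009  0.194] [0.688 0.118 0.235] top [0.6704 0.0644 0.2316]
 dark [233.02857143 207.28571429] 35 [7.213e-01 3.000e-04 2.002e-01] [ 0.687 -0.007  0.19 ] [0.755 0.007 0.213] top [0.7274 0.0016 0.2098]
 dark [254.72121212 215.95151515] 165 [0.7132 0.0676 0.1924] [0.692 0.029 0.19 ] [0.737 0.126 0.197] top [0.7135 0.0666 0.193 ]
side platen 1428 ((551.271484375, 42.30385971069336), (250.42303466796875, 122.3470458984375), 11.088805198669434) 0.19395025623369422
 dark [285.05357143 168.83928571] 56 [ 6.791e-01 -2.000e-04  2.151e-01] [ 0.67  -0.012  0.192] [0.722 0.033 0.228] top [ 0.6792 -0.0015  0.2246]
 dark [254.57943925 210.40186916] 107 [ 0.4791 -0.081   0.2221] [ 0.473 -0.086  0.196] [ 0.489 -0.071  0.245] top [ 0.481  -0.08    0.2428]
```

```bash
python3 -m crank '[[[0,0,-40],0,255],[[-328,-237,-40],20.6,255],[[-328,-237,-40],20.6,255],[[-328,-237,-40],20.6,255],[[-328,-237,-40],20.6,255],[[-328,-237,-40],20.6,255],[[-328,-237,-40],20.6,255],[[-328,-237,-40],20.6,255],[[-328,-237,-40],20.6,255],[[-328,-237,-40],20.6,255]]'
python3 -m crank '[[[-237,-317,0],0,255],[[-237,-317,0],0,255],[[-237,-317,0],0,255],[[-237,-317,0],0,255],[[-237,-317,0],0,255],[[-237,-317,0],0,255],[[-237,-317,0],0,255],[[-237,-317,0],0,255],[[-237,-317,0],0,255],[[-237,-317,0],0,255]]'
python3 - <<'E'
from h import *
s=get_state(); print(s["eef_pos"],R.from_quat(s["tcp_rot"]).as_matrix().round(3),s["contact_force"])
c=read_camera("wrist"); P=cloud(c); np.save("pics/w1.npy",P); cv2.imwrite("pics/w1.png",c["frame"])
c=read_camera("side"); np.save("pics/s1.npy",cloud(c));cv2.imwrite("pics/s1.png",cv2.resize(c["frame"][130:290,140:340],None,fx=3,fy=3))
E
```

```text
time: 1.1
eef_pos: [0.423, 0.3466, 0.2708]
tcp_rot: [0.295, 0.956, -0.001, 0.0]
contact_force: [-0.3, 0.1, 0.8]
opening: -0.002
finger_force: 0.0
time: 2.1
eef_pos: [0.4396, -0.0449, 0.2709]
tcp_rot: [0.293, 0.956, 0.0, -0.001]
contact_force: [0.1, 0.3, -1.0]
opening: 0.002
finger_force: 0.0
[ 0.43959811 -0.04485356  0.27092882] [[-0.828  0.56  -0.001]
 [ 0.56   0.828  0.001]
 [ 0.001  0.001 -1.   ]] [ 0.13182529  0.34104623 -1.0134538 ]
```

View pics/w1.png

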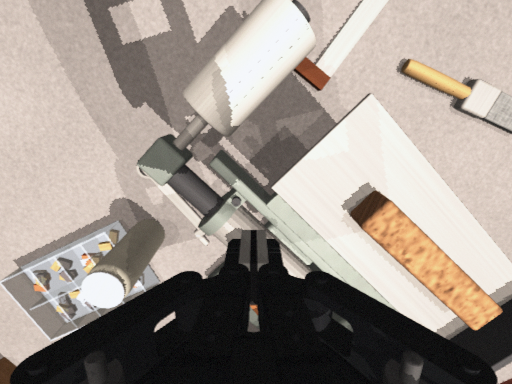

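View pics/s1.png

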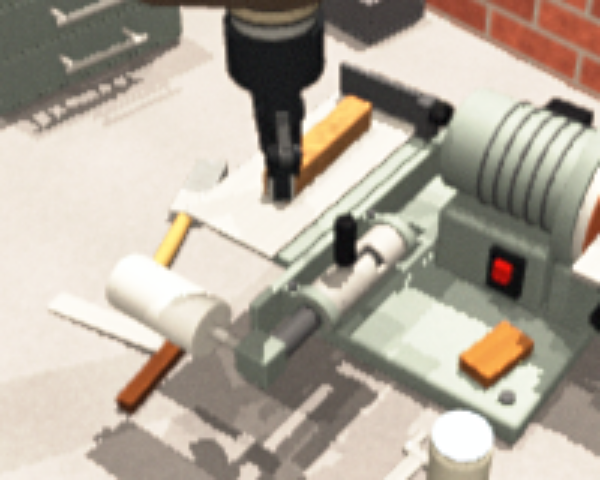

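Wrist view: the handle is hidden behind the fingers, with the roller at (250,65), the can at (103,290) and the stick at (430,260). Side crop: the handle stands upright at (345,238), and the fingertip is at (282,195), behind it on the arm side and clear. Next I go down and close the gap.

```bash
python3 -m crank '[[[0,0,30],0,255],[[0,0,64],0,255],[[0,0,64],0,255],[[-10,0,64],0,255],[[-20,0,64],0,255],[[-25,0,64],0,255],[[-25,0,64],0,255]]'
python3 -m crank '[[[-3,0,0],0,255],[[-6,0,0],0,255],[[-8,0,0],0,255],[[-10,0,0],0,255],[[-10,0,0],0,255],[[-10,0,0],0,255]]'
```

```text
time: 2.9
eef_pos: [0.4621, -0.0595, 0.2089]
tcp_rot: [0.292, 0.956, -0.0, 0.001]
contact_force: [0.7, -0.6, 0.2]
opening: -0.005
finger_force: 0.0
time: 3.5
eef_pos: [0.4688, -0.0644, 0.2072]
tcp_rot: [0.292, 0.956, 0.0, -0.0]
contact_force: [-1.0, 0.4, -0.3]
opening: 0.002
finger_force: 0.2
```

```bash
python3 -m crank '[[[-2,0,0],0,255],[[-4,0,0],0,255],[[-5,0,0],0,255],[[-5,0,0],0,255],[[-5,0,0],0,255]]'
python3 - <<'E'
from h import *
c=read_camera("side"); cv2.imwrite("pics/s2.png",cv2.resize(c["frame"][170:250,200:310],None,fx=5,fy=5,interpolation=cv2.INTER_CUBIC)); print(get_state()["contact_force"])
E
```

```text
time: 4.0
eef_pos: [0.4702, -0.0663, 0.2072]
tcp_rot: [0.292, 0.956, -0.0, -0.005]
contact_force: [-10.5, 2.2, 6.5]
opening: 0.001
finger_force: 5.3
[-10.13285594   1.7959266    5.97186944]
```

View pics/s2.png

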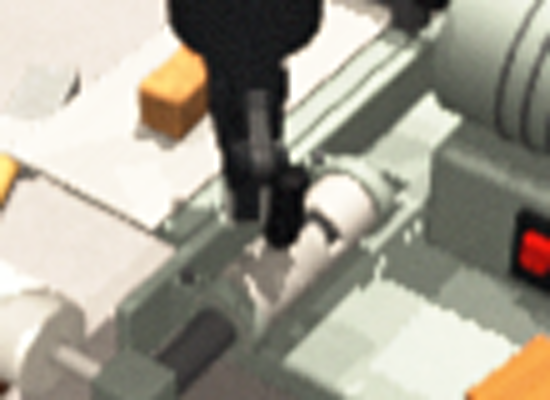

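The side crop shows the fingertip against the grip at about (275,195), on its -x/arm side. The 6 N of vertical force is unexpected, so I check the heights beneath the tip.

Run:
```python
from h import *
x=np.array([np.cos(.1935),np.sin(.1935)]);y=np.array([-x[1],x[0]]);o=np.array([.4825,-.0765])+.016*x
for n in ["scene","side","s1","w1"]:
    P=np.load(f"pics/{n}.npy").reshape(-1,3); d=P[:,:2]-o; a=d@x*1e3; b=d@y*1e3; z=P[:,2]*1e3
    print(n)
    for x0 in range(-80,70,10):
        print(x0,[(lambda m:int(np.percentile(z[m],95)) if m.sum()>2 else 0)((a>=x0)&(a<x0+10)&(b>=y0)&(b<y0+10)&(z<260)) for y0 in range(-30,60,10)])
s=get_state();d=s["eef_pos"][:2]-o;print(d@x,d@y,s["eef_pos"][2])
```

```text
scene
-80 [0, 0, 0, 0, 0, 0, 187, 182, 0]
-70 [0, 0, 0, 192, 188, 182, 186, 187, 0]
-60 [0, 0, 0, 191, 188, 185, 188, 184, 0]
-50 [0, 0, 0, 186, 185, 0, 187, 0, 197]
-40 [4, 0, 0, 189, 185, 0, 187, 190, 193]
-30 [4, 0, 0, 246, 184, 0, 188, 188, 194]
-20 [2, 183, 246, 245, 210, 0, 187, 188, 194]
-10 [4, 183, 243, 240, 184, 0, 187, 189, 193]
0 [5, 178, 187, 188, 183, 169, 186, 189, 196]
10 [4, 183, 0, 187, 183, 0, 185, 191, 195]
20 [0, 183, 186, 188, 184, 0, 0, 189, 195]
30 [31, 182, 188, 189, 183, 0, 188, 190, 196]
40 [33, 179, 188, 188, 186, 0, 188, 190, 194]
50 [0, 187, 191, 191, 186, 186, 186, 189, 193]
60 [170, 184, 190, 189, 187, 184, 187, 190, 197]
side
-80 [3, 169, 179, 177, 2, 3, 185, 183, 4]
-70 [173, 184, 191, 189, 185, 184, 185, 185, 2]
-60 [176, 188, 189, 189, 186, 185, 186, 184, 2]
-50 [2, 181, 187, 186, 91, 1, 186, 188, 194]
-40 [103, 182, 187, 186, 182, 2, 186, 188, 195]
-30 [104, 182, 242, 242, 183, 3, 185, 189, 195]
-20 [93, 182, 243, 245, 212, 3, 185, 189, 192]
-10 [90, 182, 244, 214, 108, 2, 185, 188, 194]
0 [101, 182, 186, 179, 3, 2, 185, 189, 194]
10 [4, 172, 179,
[... 971 characters left out ...]
77, 176, 170, 1, 184, 183, 1]
-70 [171, 185, 188, 188, 185, 185, 184, 183, 1]
-60 [18, 185, 188, 188, 185, 185, 184, 183, 190]
-50 [0, 181, 184, 185, 181, 165, 184, 184, 192]
-40 [0, 181, 185, 185, 180, 164, 184, 187, 192]
-30 [0, 0, 0, 0, 176, 140, 184, 187, 192]
-20 [0, 1, 0, 0, 174, 164, 184, 187, 192]
-10 [0, 0, 0, 0, 172, 165, 184, 187, 192]
0 [0, 0, 0, 0, 175, 156, 184, 187, 192]
10 [0, 0, 0, 0, 181, 0, 184, 187, 192]
20 [0, 0, 0, 183, 181, 165, 184, 187, 192]
30 [14, 29, 29, 183, 181, 0, 184, 187, 192]
40 [0, 30, 30, 0, 179, 0, 184, 187, 192]
50 [0, 30, 29, 0, 165, 169, 184, 187, 192]
60 [0, 30, 29, 0, 0, 0, 184, 187, 192]
-0.026081893929423613 0.012434654835852628 0.20718860702933845
```

Nothing beneath the tip reaches 193 mm, so the vertical force is friction on the grip. I push along the slot.

```bash
python3 -m crank '[[[-3,3,0],0,255],[[-6,6,0],0,255],[[-9,9,0],0,255],[[-12,12,0],0,255],[[-15,15,0],0,255],[[-17,17,0],0,255],[[-18,18,0],0,255],[[-18,18,0],0,255],[[-18,18,0],0,255]]'
python3 - <<'E'
from h import *
c=read_camera("side"); P=cloud(c); im=c["frame"]; cv2.imwrite("pics/s3.png",cv2.resize(im[170:250,200:310],None,fx=5,fy=5,interpolation=cv2.INTER_CUBIC))
x=np.array([np.cos(.1935),np.sin(.1935)]);y=np.array([-x[1],x[0]]);o=np.array([.4825,-.0765])+.016*x
s=get_state();d=s["eef_pos"][:2]-o;print(d@x,d@y,s["eef_pos"][2],s["contact_force"])
E
```

```text
time: 4.95
eef_pos: [0.4984, -0.0626, 0.2076]
tcp_rot: [0.292, 0.956, -0.0, 0.001]
contact_force: [0.1, -0.3, 0.6]
opening: 0.003
finger_force: 0.2
0.002208342220951976 0.010630883046904885 0.20756251994498714 [ 0.72461682  0.38044978 -0.39883803]
```

View pics/s3.png

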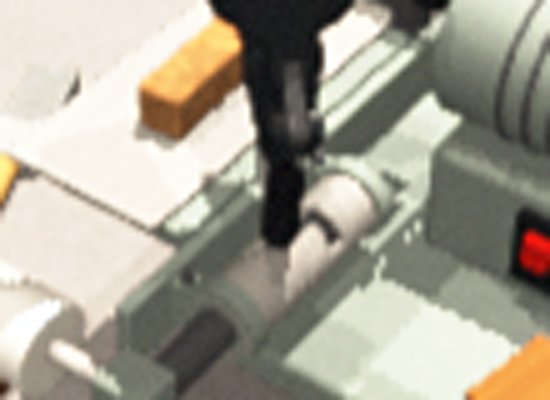

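The crop shows that the handle slipped off and sprang back to upright at (283,215), with the finger past it on the arm side. The 45° face wedged. I will lift, turn the face to 20° off the slot, re-centre and push again.

```bash
python3 -m crank '[[[0,0,-40],0,255],[[0,0,-64],0,255],[[32,-38,-64],-25,255],[[32,-38,-64],-25,255],[[32,-38,-64],-25,255],[[32,-38,-64],-25,255],[[32,-38,-30],-25,255],[[32,-38,0],-25,255],[[32,-38,0],-25,255]]'
python3 - <<'E'
from h import *
x=np.array([np.cos(.1935),np.sin(.1935)]);y=np.array([-x[1],x[0]]);o=np.array([.4825,-.0765])+.016*x
s=get_state();d=s["eef_pos"][:2]-o;print(d@x,d@y,s["eef_pos"][2],s["contact_force"]); M=R.from_quat(s["tcp_rot"]).as_matrix(); print(M.round(3)[:2]); print("x in tool",M[:2].T@x,"y",M[:2].T@y)
for n in ["side","scene"]:
    c=read_camera(n); P=cloud(c); im=c["frame"];p=P[(im.max(2)<45)&(P[...,2]>.2)&(P[...,2]<.242)&(np.hypot(P[...,0]-.4825,P[...,1]+.0765)<.03)]
    q=p[:,:2]-o; print(n,len(p),(q@x).mean(),(q@y).mean(),(q@x).min(),(q@x).max(),(q@y).min(),(q@y).max())
E
```

```text
time: 5.9
eef_pos: [0.4475, -0.0749, 0.2028]
tcp_rot: [0.079, 0.997, 0.001, -0.005]
contact_force: [-0.5, 0.1, 0.2]
opening: 0.001
finger_force: 0.0
-0.05001818392319882 0.00825110808979964 0.20281691199650417 [-0.50739529  0.0595057   0.1575771 ]
[[-0.987  0.158 -0.009]
 [ 0.158  0.987  0.003]]
x in tool [-0.93857269  0.34498954 -0.00797018] y [0.34495867 0.93860449 0.00501201]
side 48 -0.020956759924268445 -0.008218746685821775 -0.025803653592444006 -0.01188588963821032 -0.014877911808651969 0.004744555246086454
scene 67 -0.017597608661597687 0.001266354468615015 -0.04391514334789578 -0.005552524581878505 -0.014394045099756917 0.019335323638298527
```

```bash
python3 -m crank '[[[-5,-2,0],0,255],[[-10,-1,0],0,255],[[-15.5,1.4,0],0,255],[[-20,3,0],0,255],[[-25,5,0],0,255],[[-29.6,6.5,0],0,255],[[-29.6,6.5,0],0,255],[[-29.6,6.5,0],0,255]]'
cat > m.py <<'E'
from h import *
x=np.array([np.cos(.1935),np.sin(.1935)]);y=np.array([-x[1],x[0]]);o=np.array([.4825,-.0765])+.016*x
s=get_state();d=s["eef_pos"][:2]-o;f=s["contact_force"];print("tool",(d@x*1e3).round(1),(d@y*1e3).round(1),s["eef_pos"][2].round(4),"F",(f[:2]@x).round(1),(f[:2]@y).round(1),f[2].round(1),s["time"])
E
python3 m.py
python3 - <<'E'
from h import *
c=read_camera("side"); cv2.imwrite("pics/s4.png",cv2.resize(c["frame"][170:250,200:310],None,fx=5,fy=5,interpolation=cv2.INTER_CUBIC))
E
```

```text
time: 6.8
eef_pos: [0.4801, -0.0743, 0.2082]
tcp_rot: [0.078, 0.997, -0.001, -0.001]
contact_force: [-5.5, -0.8, 4.1]
opening: -0.0
finger_force: 2.7
tool -17.9 2.6 0.2082 F -5.6 0.3 4.1 6.8
```

View pics/s4.png

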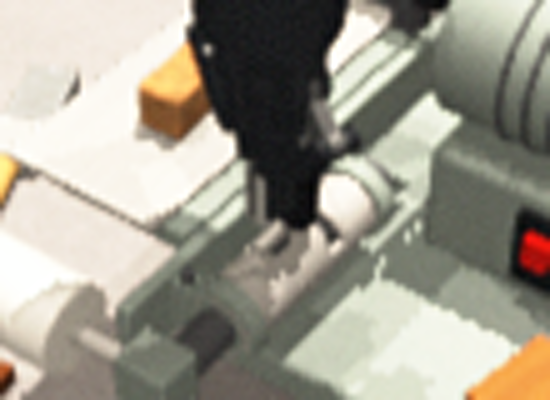

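The handle now rides with the finger at about (298,200), the slot behind it is uncovered at (275,238), and the force matches the spring. I push on to the corner.

```bash
python3 -m crank '[[[-3,1,0],0,255],[[-6,2,0],0,255],[[-9,3.2,0],0,255],[[-11,4,0],0,255],[[-12,4.4,0],0,255],[[-12,4.4,0],0,255]]' | tail -1; python3 m.py; python3 -m crank '[[[-1,0.4,0],0,255],[[-2,0.7,0],0,255],[[-2,0.7,0],0,255],[[-2,0.7,0],0,255]]' |tail -1; python3 m.py
```

```text
finger_force: 3.5
tool -5.8 2.6 0.2081 F -7.5 0.1 4.9 7.45
finger_force: 3.7
tool -3.8 2.6 0.2081 F -7.3 0.7 4.8 7.85
```

```bash
for i in 1 2 3; do python3 -m crank '[[[-0.9,0.3,0],0,255],[[-0.9,0.3,0],0,255],[[-0.9,0.3,0],0,255]]' >/dev/null; python3 m.py; done
```

```text
tool -3.0 2.6 0.2081 F -7.5 -0.8 4.8 8.15
tool -2.1 2.6 0.2081 F -7.5 -0.2 3.9 8.45
tool -1.4 2.6 0.2081 F -9.2 0.6 5.0 8.75
```

```bash
for i in 1 2; do python3 -m crank '[[[-0.9,0.3,0],0,255],[[-0.9,0.3,0],0,255],[[-0.9,0.3,0],0,255]]' >/dev/null; python3 m.py; done
```

```text
tool -1.3 2.5 0.2081 F -11.2 -0.6 6.8 9.05
tool -1.1 2.5 0.2081 F -14.2 0.9 8.6 9.35
```

```bash
python3 -m crank '[[[0,-1.5,0],0,255],[[-0.5,-3,0],0,255],[[-1,-4.5,0],0,255],[[-1.6,-6,0],0,255],[[-1.6,-6,0],0,255]]' >/dev/null; python3 m.py;  python3 -m crank '[[[-0.7,-2,0],0,255],[[-1.4,-4,0],0,255],[[-2.1,-6,0],0,255],[[-2.1,-6,0],0,255]]' >/dev/null; python3 m.py
python3 - <<'E'
from h import *
c=read_camera("side"); cv2.imwrite("pics/s5.png",cv2.resize(c["frame"][170:250,200:310],None,fx=5,fy=5,interpolation=cv2.INTER_CUBIC))
E
```

```text
tool -0.8 -3.5 0.2068 F -8.8 -0.4 2.2 9.85
tool -1.1 -9.3 0.2057 F -7.3 -0.1 -0.8 10.25
```

View pics/s5.png

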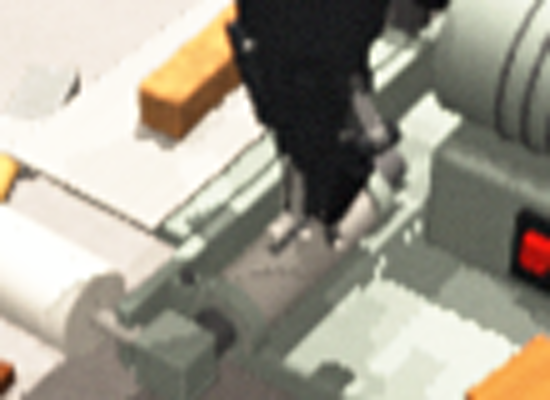

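The roller is fully drawn in (now at (60,290)), and the handle, hidden behind the finger at (330,230), swings with it under a steady spring force. I keep sweeping.

```bash
python3 -m crank '[[[-1,-3,0],0,255],[[-2,-6,0],0,255],[[-3.2,-9,0],0,255],[[-4.3,-12,0],0,255],[[-5.4,-15,0],0,255],[[-5.4,-15,0],0,255]]' >/dev/null; python3 m.py;  python3 -m crank '[[[-1,-3,0],0,255],[[-2,-6,0],0,255],[[-3.2,-9,0],0,255],[[-3.2,-9,0],0,255]]' >/dev/null; python3 m.py
python3 - <<'E'
from h import *
c=read_camera("side"); cv2.imwrite("pics/s6.png",cv2.resize(c["frame"][170:250,200:310],None,fx=5,fy=5,interpolation=cv2.INTER_CUBIC))
E
```

```text
tool 2.4 -26.5 0.2081 F 0.1 -0.2 -0.2 10.9
tool 1.6 -36.0 0.2076 F -0.2 0.1 -1.0 11.3
```

View pics/s6.png

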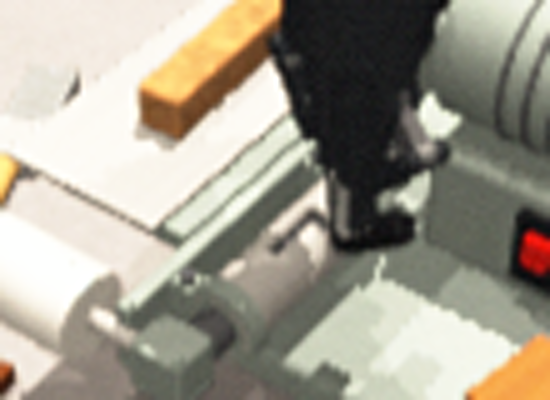

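The handle is over in the side leg at (385,230) and the roller stays in, with no force on the finger. The finger slid off beside it at (345,215). I back off, lift and measure how far it swung.

```bash
python3 -m crank '[[[5,-2,0],0,255],[[5,-2,0],0,255],[[5,-2,-45],0,255],[[14,20,-70],0,255],[[14,60,-70],0,255],[[14,60,-70],0,255],[[14,60,-70],0,255]]' >/dev/null; python3 m.py
cat > hd.py <<'E'
from h import *
x=np.array([np.cos(.1935),np.sin(.1935)]);y=np.array([-x[1],x[0]]);o=np.array([.4825,-.0765])+.016*x
for n in ["side","scene"]:
    c=read_camera(n); P=cloud(c); im=c["frame"]; d=P[...,:2]-o; a=d@x*1e3; b=d@y*1e3; z=P[...,2]*1e3-165
    m=(im.max(2)<60)&(z>5)&(z<85)&(abs(a-14)<14)&(b<0)&(b>-90)
    r=np.hypot(b,z); m&=(r>30)&(r<82)
    th=np.arctan2(-b,z); print(n,m.sum(),"x",np.percentile(a[m],[5,50,95]).round(1),"th",np.percentile(th[m],[5,50,95]).round(2),"y",np.percentile(b[m],[2,98]).round(1),"z",np.percentile(z[m],[2,98]).round(1))
    cv2.imwrite(f"pics/{n}_{int(get_state()['time']*100)}.png",cv2.resize(im[110:170,210:290] if n=="scene" else im[170:250,200:310],None,fx=5,fy=5,interpolation=cv2.INTER_CUBIC))
E
python3 hd.py; ls pics
```

```text
tool 8.7 26.3 0.2773 F 0.7 0.6 0.1 12.05
side 99 x [ 5.2  7.8 16.6] th [0.73 0.88 1.01] y [-65.  -23.1] z [17.3 53.5]
scene 88 x [ 8.7 19.1 24. ] th [0.65 0.78 0.94] y [-61.5 -20. ] z [21.9 54.2]
s1.npy
s1.png
s2.png
s3.png
s4.png
s5.png
s6.png
scene.npy
scene0.png
scene_1215.png
side.npy
side0.png
side_1210.png
w1.npy
w1.png
```

```bash
python3 -m crank '[[[-5.5,-15,0],0,255],[[-5.5,-15,35],0,255],[[-5.5,-15,70],0,255],[[-5.5,-15,70],0,255],[[-9,-24,70],0,255],[[-12,-33,70],0,255],[[-12,-33,70],0,255],[[-12,-33,70],0,255]]' >/dev/null; python3 m.py; for i in 1 2 3 4; do python3 -m crank '[[[-0.7,-2,0],0,255],[[-1.4,-4,0],0,255],[[-1.4,-4,0],0,255]]' >/dev/null; python3 m.py; done
```

```text
tool 9.4 -10.4 0.2091 F 0.7 0.1 0.3 12.95
tool 8.7 -13.7 0.2075 F 0.8 -0.7 -0.8 13.25
tool 8.6 -18.0 0.2073 F -0.5 1.3 -0.1 13.55
tool 8.5 -22.3 0.2073 F 0.1 0.2 0.3 13.85
tool 8.5 -26.6 0.2073 F 0.6 0.6 0.1 14.15
```

```bash
for i in 1 2 3 4 5; do python3 -m crank '[[[-0.7,-2,0],0,255],[[-0.7,-2,0],0,255],[[-0.7,-2,0],0,255]]' >/dev/null; python3 m.py; done
```

```text
tool 8.5 -28.5 0.2073 F 0.4 0.1 0.2 14.45
tool 8.4 -30.6 0.2073 F 0.0 0.2 0.2 14.75
tool 8.4 -32.7 0.2073 F 0.0 1.1 -0.0 15.05
tool 8.4 -34.9 0.2073 F 0.2 0.5 1.0 15.35
tool 8.3 -36.5 0.2074 F -0.3 3.7 1.4 15.65
```

```bash
for i in 1 2 3 4; do python3 -m crank '[[[-0.5,-1.4,0],0,255],[[-0.5,-1.4,0],0,255],[[-0.5,-1.4,0],0,255]]' >/dev/null; python3 m.py; done
```

```text
tool 8.3 -37.3 0.2074 F -0.6 5.2 2.8 15.95
tool 8.2 -37.7 0.2073 F -0.3 8.6 2.8 16.25
tool 8.1 -38.5 0.2073 F -2.0 10.1 3.6 16.55
tool 8.2 -40.2 0.2081 F -2.1 10.7 6.2 16.85
```

Firm contact of over 10 N: the handle is at the end stop. I retract and check.

```bash
python3 -m crank '[[[4,10,0],0,255],[[6,16,0],0,255],[[6,16,-40],0,255],[[6,16,-80],0,255],[[30,60,-110],0,255],[[40,100,-110],0,255],[[40,140,-110],0,255],[[40,160,-110],0,255],[[40,160,-110],0,255]]' >/dev/null; python3 m.py; python3 hd.py; ls pics | grep _
```

```text
tool 25.9 123.0 0.3172 F -0.5 -0.7 0.2 17.75
side 102 x [ 4.9  8.  17.7] th [0.76 0.9  1.07] y [-66.  -26.2] z [18.1 51.8]
scene 88 x [ 9.4 18.2 23.7] th [0.69 0.81 0.96] y [-62.4 -20.4] z [21.5 52.7]
scene_1215.png
scene_1785.png
side_1210.png
side_1780.png
```

View pics/side_1780.png

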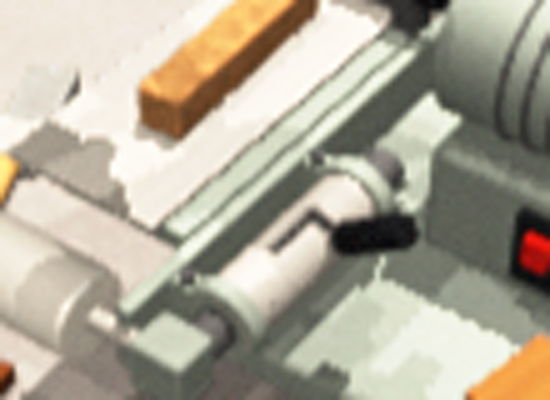

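The handle lies over in the side leg at (375,235) and stays there by itself. The roller is drawn in, the stick and offcut are in place, and the robot is clear.

```bash
python3 -c "
from plant import ctrl
print(ctrl.sign_off())"
```

```text
the job is handed in; nothing more can be done
None
```

I pushed the handle to the corner and round to the end of the side leg. It took two tries because the finger slipped off on the first and the handle sprang back. The handle stays there by itself with the roller drawn in, and the job is handed in.

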